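Blow-dry stained slides: set the flow, flip the catch, hold the air lever open

TASK

Blow the rack of stained slides dry at the air station. First swing the short flow lever round until it points the same way as the brass index pointer on its dial (leave the pointer itself where it is); then flip the steel safety catch up off the long spring-return air lever so that it stands upright, and pull that lever round towards the robot all the way to its stop. The lever springs shut when let go, so finish still holding it fully open, without disturbing the slide rack or the timer, jar and counter standing around.

Things in the scene. Friction and masses are not known exactly. Their poses are not given: they have to be found in the camera images.
- blow_station: fixed air station: grey base plate 225x205 mm, 12 mm high, two steel valves, gauge, and an air bar (142 mm high) over the slide rack at the back. Origin: on the worktop under the air lever's spindle; -x points to its front (to the robot), +y to its left, z up. Flow spindle at (0,-75) mm, rack at (149,0). Nothing stands in front or left of the levers. The raised catch reaches 190 mm
- flow_lever (a joint): flow lever angle, rad, 0 to 1.3; turns about the vertical spindle, anticlockwise from above as it grows (0: points to the front, 20 degrees towards the air lever's side); friction holds it where it is left (about 0.08 N m)
- flow_grip (a point): middle of the black grip of the short flow lever: grip 38 mm long, 14 mm wide, 14 mm high, centre 77 mm above the worktop, 69 mm from the spindle; x axis points outward along the lever, z up
- flow_hinge (a point): point on the flow lever's vertical spindle axis, level with the lever
- flow_index (a joint): angle of the brass index pointer on the flow valve's dial, rad, same zero and sense as flow_lever, so the lever points along the index when the two values are equal; stiff, not to be moved
- index_tip (a point): tip of the flat brass index pointer: 37 mm long and 3 mm thick, lying on the round 92 mm white dial 25 mm below the flow lever, tip 68 mm from the spindle; x axis points outward along it. Its top is 54 mm above the worktop, so keep fingertips above that
- safety_catch (a joint): safety catch angle, rad: 0 lying down astride the air lever (it blocks it), 1.75 fully up, leaning slightly back; stays where it is left (friction about 0.035 N m)
- catch_roll (a point): middle of the rolled thumb end of the steel catch: a bar 14 mm long across the air lever (along the point's x axis) and 12 mm thick, 105 mm above the worktop with the catch down, on a 12 mm wide tongue; 34 mm above the middle of the air lever's blade. Pinch it across its 14 mm length and carry it up and over
- catch_hinge (a point): middle of the catch's horizontal hinge pin, 86 mm above the worktop; x axis lies along the pin; the catch opens by turning positively about this x axis, its roll 96 mm from the pin rising and going back over the spindle towards the flow valve
- air_lever (a joint): air lever angle, rad: 0 shut (points to the station's left, +y), 1.5 fully open at its stop (points to the front); anticlockwise from above as it grows. A spring returns it: 0.15 N m shut, 0.5 N m open. With the catch down it has only some 0.06 rad of play
- air_grip (a point): middle of the black grip of the long air lever: grip 52 mm long, 16 mm wide, 15 mm high, centre 71 mm above the worktop, 98 mm from the spindle; x axis points outward along the lever, z up
- air_hinge (a point): point on the air lever's vertical spindle axis, level with the lever
- slide_rack: loose steel rack with nine glass slides, 36 x 88 mm, 83 mm high, standing on the base plate under the air bar; origin under its centre
- timer: loose bench timer 66 x 62 x 22 mm, origin under its centre
- staining_jar: loose staining jar with black lid, 62 mm across, 114 mm high, origin under its centre
- tally_counter: loose hand tally counter 61 x 50 x 38 mm, origin under its centre

How it is judged:
By the outcome, as a careful person would: the job done as asked, in the order asked, and still so for the second after the job is handed in, while the arm keeps its last pose, push and grip.
It also fails if it takes over 61 s, if anything falls off the work surface, if the arm or the gripper's body presses on something with over 40 N, if the wrist force passes 120 N, or if a joint passes its speed limit or range.

ROBOT

A 6-joint arm with a two-finger parallel gripper is mounted at the origin on a cart in front of the work surface, level with it; the furniture and walls round the work are solid. World frame = base frame: x ahead of the robot, y to its left, z up, the work surface at z = 0. Lengths are in mm, angles in degrees, forces in N, time in s.
With the tool pointing down it reaches from about 300 to 850 mm from the base axis. Payload 4.2 kg.
Tool frame: the origin (TCP) lies at the very end of the fingers, on their centre line; the grasp point (between the pads) lies 19 mm behind it (env.tcp_to_grasp is the distance from the TCP to the grasp point, in mm); z points along the fingers, y is the line along which they close (so a half turn about z gives the same grasp; the last joint's range is limited). The gripper opens to 91 mm and grips with 3 to 60 N. Pads are 32 mm wide; open, the fingers measure 118 mm over their backs; the gripper's body (76 mm by 178 mm) begins 60 mm behind the grasp point.
Start: joints at [71.333, 18.312, 89.639, -0, 72.044, -1.146], TCP at [173.11, 548.34, 213.976] pointing down, gripper open.
Joint ranges: [-177.97, 177.97], [-48.28, 115.42], [12.27, 149.76], [-77.06, 257.06], [2.81, 150.46], [-146.56, 146.56]. Speed limits (degrees/s): [147.25, 147.25, 180, 180, 180, 180].

INTERFACE

Orientations are given as [roll, pitch, yaw] about the fixed x, y, z axes, in that order (R = Rz(yaw) Ry(pitch) Rx(roll)).
In Python, from workcell import env gives the robot as it stands.
- The arm moves only by the tool move_arm, never from a script. Its argument "plan" is a list of rows, each a list of 3 entries, a list of its own where there are three numbers: the shift along the world's x, y, z in cm, then the turn about the world's z in degrees, then the closure, from 0 (fully open) to 1 (shut). In form: [[[x, y, z], turn, claw], ...]. A call has 1 to 5 rows; each row shifts and turns the commanded pose from where the row before left it; what a row does not reach is not made up. A row lasts 1/10 s, in which the tool goes at most 50 mm and 8.59 degrees, less where a joint would pass 70% of its speed; a pose out of reach is approached as far as the arm can. A call is refused whole if a number of a shift passes 5 or a number of a turn 8.59, either way. A call with a gripper value outside its range is refused whole. The fingers move at their own pace and stop on an object; "squeeze" is the grip in N (left out, the last holds). Time passes only in rows, so rows that do not move let the fingers close. It gives the time, the measured TCP pose, the force, the opening and the grip force at its end, in the units of the state.
- env.state(): the state, without advancing time (a new reading comes with each control period).
- env.grab_frame(name): name is "side" or "top" or "wrist"; returns a dict with "frame" (480x640x3 uint8, red, green, blue), "z_map" (480x640 float32, mm along the optical axis (not along the pixel's ray), 0 where there is no reading), "fovy" (degrees; the focal length in pixels is half the picture's height over the tangent of half this angle, whatever the lens; pixels are square), "cx", "cy" (the principal point, pixels), "position" and "orientation" of the camera in the world. Camera axes: x right, y down, z forward; pixel columns grow to the right and rows downward; lengths in mm; the calibration is good to about 2 mm. The wrist camera is an equidistant fisheye: a pixel r from the principal point sees the ray r / f radians off the axis. A picture is of the moment at which its call begins.
- env.job_done(): hands the job in; it is judged then, once.
Trained networks look in a picture, given as the dict that the camera call returned (one of the last four; its "shot" number tells which), for a name from the list of things; names that differ only in an ending like _2 or _b are one class to them, and where a whole thing is asked for, a point or a joint stands for the part that bears it (a point fixed in the world has none). Each returns a list of dicts, best first, with "score" (0 to 1); they miss things now and then, are a little off and sometimes report something else, mostly with a low value. They report only what shows in the picture. A call takes as long as a camera call.
- env.search_frame(picture, label): "point" ([column, row] in pixels, amid what is visible of it).
- env.landmark_of(picture, label): "point" ([column, row] in pixels: a listed point, or the origin of a listed thing).
The state is a dict: "time_s": time; "qpos": joint angles; "qvel": joint speeds; "effort": joint torques, N m; "ee_pos": TCP position; "ee_rot": TCP orientation; "force": force on the tool from outside, world axes, zero at the start; "torque": the same for the moment, N m; "gripper_width": finger opening in mm; "gripper_force": force on a finger pad.
Only numpy, scipy, OpenCV 4.12 (cv2) and the standard library are available. Lean on these libraries where they do the work, as an engineer would, in place of code of your own. Each camera call takes 0.05 s, during which the arm holds its last target. There are 200 camera calls.

## Working session

There is one attempt and no reset: what is moved stays moved. The work goes in short steps, Python scripts to look and compute and a tool call to move; the robot and the scene stay as the last step left them, time stands still between calls to the robot, and variables do not carry over. Pictures are saved under pics/ and viewed, at most 10 in all, crops included, and the job is handed in when it is done.

Besides the shell and the picture viewer there is one more tool, called after "Request:" as name(argument=value, ...), one argument or row to a line, values as JSON. move_arm: Moves the arm, as the interface text tells. Its arguments: {"type":"object","properties":{"plan":{"type":"array","items":{"type":"array"}},"squeeze":{"type":"number"}},"required":["plan"]}

```bash
mkdir -p pics; cat > h.py <<'E'
import numpy as np, cv2
from workcell import env
from scipy.spatial.transform import Rotation as R
def rot(o):
    o=np.array(o,float)
    return o if o.shape==(3,3) else R.from_euler('xyz',o,degrees=True).as_matrix()
def ray(p,uv):
    f=240/np.tan(np.radians(p['fovy']/2)); d=np.array([uv[0]-p['cx'],uv[1]-p['cy']])/f
    return f,d
def at_depth(p,uv,z=None):
    f,d=ray(p,uv)
    if z is None:
        u,v=int(round(uv[0])),int(round(uv[1])); w=p['z_map'][max(v-2,0):v+3,max(u-2,0):u+3]; w=w[w>0]; z=np.median(w) if len(w) else np.nan
    return rot(p['orientation'])@np.array([d[0]*z,d[1]*z,z])+np.array(p['position'])
def at_height(p,uv,h):
    f,d=ray(p,uv); r=rot(p['orientation'])@np.array([d[0],d[1],1]); c=np.array(p['position'])
    return c+r*(h-c[2])/r[2]
def save(p,n): cv2.imwrite('pics/'+n,cv2.cvtColor(p['frame'],cv2.COLOR_RGB2BGR))
E
python3 - <<'E'
from h import *
H=dict(flow_grip=77,flow_hinge=77,index_tip=54,catch_roll=105,catch_hinge=86,air_grip=71,air_hinge=71,blow_station=0,slide_rack=12,timer=0,staining_jar=0,tally_counter=0)
for c in('top','side'):
    p=env.grab_frame(c); save(p,c+'0.png'); print(c,p['position'],p['orientation'],p['fovy'])
    for n,h in H.items():
        for r in env.landmark_of(p,n)[:2]:
            print(n,round(r['score'],2),np.round(r['point'],1),'H',np.round(at_height(p,r['point'],h)),'D',np.round(at_depth(p,r['point'])))
print(env.state())
E
```

```text
top [ 413.2856882   157.18830815 1139.80475697] [-1.76265662e+02 -2.92599057e-02 -9.15591805e+01] 53.477858341474956
flow_grip 0.73 [282.2 236.7] H [489. 233.  77.] D [488. 232.  83.]
flow_grip 0.56 [301.1 230.3] H [502. 190.  77.] D [508. 192.   1.]
flow_hinge 0.49 [283.7 205.9] H [558. 228.  77.] D [557. 227.  84.]
catch_roll 0.56 [216.5 223. ] H [521. 373. 105.] D [523. 378.  80.]
catch_hinge 0.73 [262.2 210.6] H [547. 275.  86.] D [547. 275.  89.]
air_grip 0.68 [206.4 227.5] H [514. 403.  71.] D [514. 401.  79.]
air_grip 0.55 [251.4 210.4] H [550. 301.  71.] D [549. 299.  85.]
air_hinge 0.46 [252.  214.6] H [541. 300.  71.] D [539. 298.  88.]
air_hinge 0.2 [281.2 205. ] H [561. 234.  71.] D [559. 233.  86.]
blow_station 0.92 [251.5 214.7] H [549. 311.   0.] D [539. 299.  88.]
slide_rack 0.58 [238.9 162. ] H [676. 337.  12.] D [673. 336.  21.]
timer 0.8 [206.4 324.8] H [290. 422.   0.] D [292. 418.  19.]
staining_jar 0.61 [419.2 173.9] H [637. -97.   0.] D [624. -82.  66.]
staining_jar 0.51 [206.4 228.4] H [519. 420.   0.] D [512. 402.  78.]
tally_counter 0.84 [263.6 329.6] H [275
[... 939 characters left out ...]
7.  -0.] D [429.  27. 382.]
{'time_s': 1.3, 'qpos': array([ 7.13319844e+01,  1.83117775e+01,  8.96419337e+01,  6.82360494e-04,
        7.20428048e+01, -1.14580640e+00]), 'qvel': array([-0.11756071,  0.00632668,  0.1320833 ,  0.00961591, -0.03385656,
        0.03761813]), 'effort': array([ 2.14564852e-04, -4.12364280e+01, -2.32245880e+01,  7.29179825e-02,
        3.78499296e-02,  2.28380190e-05]), 'ee_pos': array([173.11247564, 548.32037839, 213.95724037]), 'ee_rot': array([ 1.79996504e+02, -5.79333415e-04,  1.62477580e+02]), 'force': array([-0.68472782,  0.35282218, -0.28860502]), 'torque': array([0.0419608 , 0.01821546, 0.00657817]), 'gripper_force': 0.0, 'gripper_width': 91.33100329038851}
```

```bash
python3 - <<'E'
import cv2
a=cv2.imread('pics/top0.png')[140:340,180:440]; cv2.imwrite('pics/tc.png',cv2.resize(a,(780,600),interpolation=cv2.INTER_CUBIC))
a=cv2.imread('pics/side0.png')[150:300,270:470]; cv2.imwrite('pics/sc.png',cv2.resize(a,(800,600),interpolation=cv2.INTER_CUBIC))
E
```

```text
(no output)
```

View pics/tc.png

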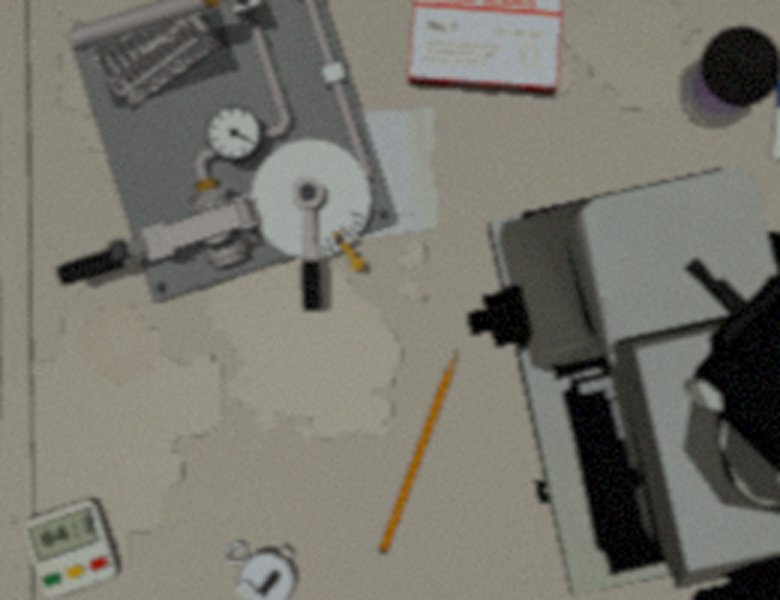

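View pics/sc.png

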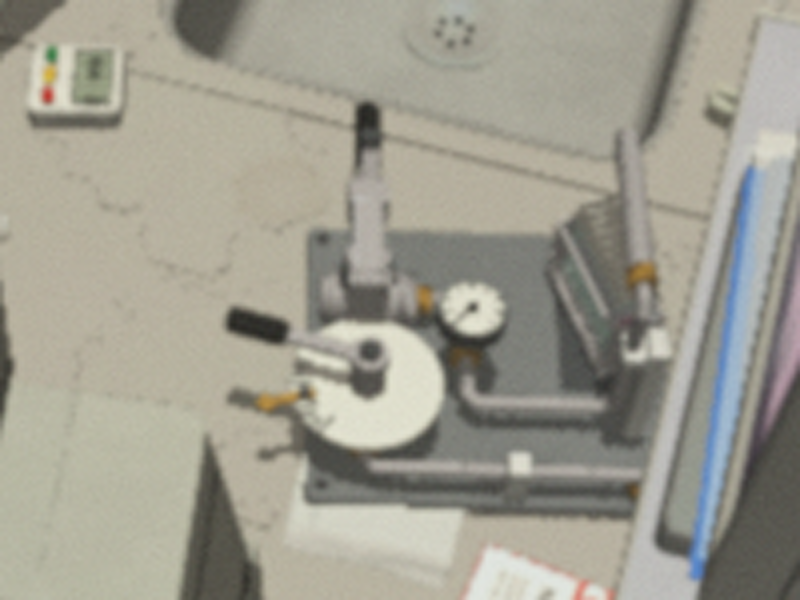

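```bash
python3 - <<'E'
from h import *
for c in('top','side'):
    p=env.grab_frame(c); hsv=cv2.cvtColor(p['frame'],cv2.COLOR_RGB2HSV)
    (x0,y0,x1,y1)=(185,200,310,245) if c=='top' else (320,170,380,260)
    m=np.zeros((480,640),bool); m[y0:y1,x0:x1]=True
    blk=(hsv[...,2]<55)&m; br=(hsv[...,0]>8)&(hsv[...,0]<28)&(hsv[...,1]>130)&m
    for nm,k,h in(('blk',blk,None),('brass',br,54)):
        n,l,s,ce=cv2.connectedComponentsWithStats(k.astype(np.uint8))
        for i in range(1,n):
            if s[i,4]<12: continue
            v,u=np.where(l==i); 
            hh=h or (84 if (ce[i][0]>265 and c=='top') or (c=='side' and ce[i][1]>215) else 78)
            P=np.array([at_height(p,(a,b),hh)[:2] for a,b in zip(u,v)])
            C=P.mean(0); w,V=np.linalg.eigh(np.cov(P.T)); d=V[:,1]
            print(c,nm,s[i],np.round(ce[i],1),'C',np.round(C,1),'dir',np.round(np.degrees(np.arctan2(d[1],d[0]))%180,1),'sd',np.round(np.sqrt(w),1))
    # white dial circle
    wh=((hsv[...,2]>170)&(hsv[...,1]<50)).astype(np.uint8)
    n,l,s,ce=cv2.connectedComponentsWithStats(wh)
    for i in range(1,n):
        if s[i,4]>300 and (abs(ce[i]-([284,206] if c=='top' else [362,246]))<25).all():
            v,u=np.where(l==i); e=cv2.minEnclosingCircle(np.array([at_height(p,(a,b),51)[:2] for a,b in zip(u,v)],np.float32)); print(c,'dial',s[i],e)
E
```

```text
top blk [254 217   7   5  15] [257.1 218.7] C [530.4 287.9] dir 128.7 sd [1.4 4.7]
top blk [200 221  23  13 142] [211. 228.] C [512.4 391.4] dir 107.4 sd [ 4.3 14.3]
top blk [238 221  10   6  18] [242.5 223.3] C [521.1 320.7] dir 114.2 sd [1.6 7.6]
top blk [281 227   6  16  89] [283.6 234.5] C [493.  228.9] dir 1.3 sd [3.6 9.9]
top brass [246 200   6   4  16] [248.2 201.1] C [574.4 310.3] dir 107.0 sd [1.8 4. ]
top brass [294 221   7   9  28] [297.3 225.5] C [515.1 199.2] dir 34.3 sd [2.1 6.7]
side blk [360 177   4   5  18] [361.3 179. ] C [507.8 406.5] dir 105.1 sd [2.8 4.6]
side blk [328 228  13   7  50] [333.9 231.2] C [493.1 226.4] dir 178.3 sd [3.1 8.8]
side brass [335 249   9   3  14] [338.2 249.9] C [513.5 198.7] dir 32.6 sd [1.6 6.4]
```

Request:
move_arm(
  plan=[
    [[4, -5, -1], 8.5, 0.3],
    [[4, -5, -1], 8.5, 0.4],
    [[4, -5, -1], 0, 0.45],
    [[4, -5, -1], 0, 0.45],
    [[4, -5, -1], 0, 0.45],
  ],
)

```text
time_s: 1.9
ee_pos: [326.4, 356.6, 175.9]
ee_rot: [180.0, 0.0, 179.0]
force: [2.0, 0.9, -0.8]
gripper_width: 54.2
gripper_force: 0.0
```

Request:
move_arm(
  plan=[
    [[4, -3, 0], 1, 0.45],
    [[4, -3, 0], 1, 0.45],
    [[4, -3, 0], 0, 0.45],
    [[3, -3, 0], 0, 0.45],
    [[0, 0, 0], 0, 0.45],
  ],
)

```text
time_s: 2.4
ee_pos: [479.0, 234.9, 175.9]
ee_rot: [-179.9, 0.1, -179.4]
force: [-0.5, -0.3, 0.2]
gripper_width: 50.7
gripper_force: 0.0
```

```bash
python3 - <<'E'
from h import *
s=env.state(); print(s['ee_pos'],s['ee_rot'],s['qpos'])
p=env.grab_frame('wrist'); save(p,'w1.png'); print(p['position'],p['orientation'],p['fovy'],p['cx'],p['cy'])
for n in('flow_grip','flow_hinge','index_tip','catch_roll','catch_hinge','air_grip','air_hinge'):
    for r in env.landmark_of(p,n)[:1]: print(n,r)
E
```

```text
[479.03486962 234.87556077 175.85006921] [-1.79948598e+02  1.12714782e-01 -1.79402084e+02] [ 24.94277275  16.15408872  98.55799296  -0.10276801  65.20645034
 -65.61206305]
[397.9816544 234.0363723 345.8985781] [163.2095621    0.16923373  90.51497469] 65.70646984690485 323.27717550237287 241.29615622814012
flow_grip {'point': [317.7, 258.8], 'score': 0.81}
flow_hinge {'point': [313.7, 334.9], 'score': 0.86}
index_tip {'point': [272.0, 262.2], 'score': 0.87}
catch_roll {'point': [490.5, 303.9], 'score': 0.83}
catch_hinge {'point': [373.8, 323.3], 'score': 0.76}
air_grip {'point': [510.7, 274.4], 'score': 0.83}
air_hinge {'point': [404.6, 307.9], 'score': 0.59}
```

View pics/w1.png

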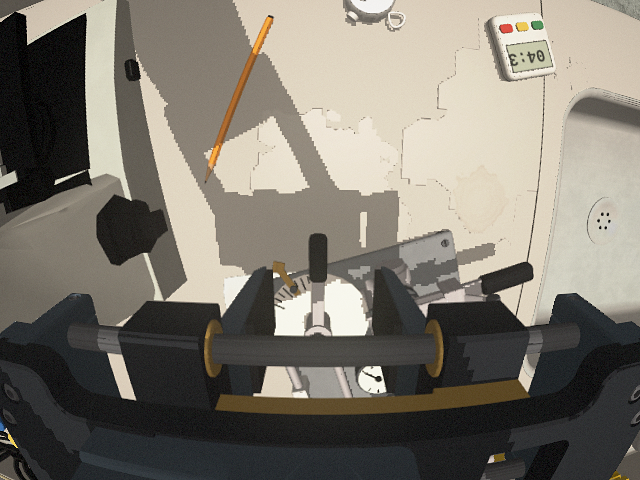

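```bash
cat >> h.py <<'E'
def fish(p,uv,h):
    f=240/np.tan(np.radians(p['fovy']/2)); d=np.array([uv[0]-p['cx'],uv[1]-p['cy']]); r=np.hypot(*d); t=r/f
    v=rot(p['orientation'])@np.array([*(d/r*np.sin(t)),np.cos(t)]); c=np.array(p['position'])
    return c+v*(h-c[2])/v[2]
def wrist(names):
    H=dict(flow_grip=77,flow_hinge=77,index_tip=53,catch_roll=105,catch_hinge=86,air_grip=71,air_hinge=71)
    p=env.grab_frame('wrist'); o={}
    for n in names:
        for r in env.landmark_of(p,n)[:1]: o[n]=fish(p,r['point'],H[n]); print(n,round(r['score'],2),np.round(r['point']),np.round(o[n],1))
    return p,o
E
python3 - <<'E'
from h import *
p,o=wrist(['flow_grip','flow_hinge','index_tip','catch_roll','catch_hinge','air_grip','air_hinge'])
for uv,h in(((318,258),84),((317,332),90),((277,265),54),((292,290),54)): print(uv,np.round(fish(p,uv,h),1))
E
```

```text
flow_grip 0.98 [310. 265.] [494.3 228.3  77. ]
flow_hinge 0.96 [310. 340.] [562.1 228.3  77. ]
index_tip 0.67 [269. 266.] [504.6 192.6  53. ]
catch_roll 0.65 [517.  55.] [327.9 371.4 105. ]
catch_hinge 0.57 [366. 330.] [546.3 274.2  86. ]
air_grip 0.6 [502. 284.] [513.2 394.8  71. ]
(318, 258) [485.7 234.5  84. ]
(317, 332) [546.  234.4  90. ]
(277, 265) [503.1 199.6  54. ]
(292, 290) [525.8 212.1  54. ]
```

Request:
move_arm(
  plan=[
    [[0, 0, -3], 0, 0.45],
    [[0, 0, -3], 0, 0.45],
    [[0, 0, 0], 0, 0.45],
  ],
)

```text
time_s: 3.5
ee_pos: [472.9, 236.8, 112.6]
ee_rot: [-179.8, -0.4, -179.1]
force: [-0.6, -0.0, 0.3]
gripper_width: 50.3
gripper_force: 0.0
```

Request:
move_arm(
  plan=[
    [[2, -0.8, 0], 0, 0.45],
    [[0, 0, -3], 0, 0.45],
    [[0, 0, -2.1], 0, 0.45],
    [[0, 0, 0], 0, 0.45],
    [[0, 0, 0], 0, 0.45],
  ],
)

```text
time_s: 4.0
ee_pos: [496.3, 230.4, 66.1]
ee_rot: [180.0, 0.1, -179.1]
force: [1.1, 0.2, -0.2]
gripper_width: 50.3
gripper_force: 0.0
```

Request:
move_arm(
  plan=[
    [[0, 0, 0], 0, 0.8],
    [[0, 0, 0], 0, 0.9],
    [[0, 0, 0], 0, 0.9],
    [[0, 0, 0], 0, 0.9],
  ],
  squeeze=10,
)

```text
time_s: 4.4
ee_pos: [495.7, 230.2, 65.5]
ee_rot: [180.0, 0.0, -179.1]
force: [0.4, -0.3, 0.0]
gripper_width: 21.0
gripper_force: 0.0
```

Request:
move_arm(
  plan=[
    [[0, 0, -0.4], 0, 1],
    [[0, 0, 0], 0, 1],
    [[0, 0, 0], 0, 1],
  ],
  squeeze=12,
)

```text
time_s: 4.7
ee_pos: [496.1, 230.2, 61.4]
ee_rot: [180.0, 0.1, -179.1]
force: [0.1, -0.3, 4.4]
gripper_width: 14.0
gripper_force: 12.0
```

Request:
move_arm(
  plan=[
    [[0.07, -0.93, 0], 8.1, 1],
    [[0.2, -0.91, 0], 8.1, 1],
    [[0.33, -0.89, 0], 8.2, 1],
    [[0.44, -0.82, 0], 8.1, 1],
    [[0, 0, 0], 0, 1],
  ],
)

```text
time_s: 5.2
ee_pos: [506.9, 195.0, 61.4]
ee_rot: [180.0, 0.1, -146.6]
force: [-0.4, 4.1, 5.5]
gripper_width: 14.1
gripper_force: 12.0
```

```bash
python3 - <<'E'
from h import *
for i in range(3):
    p,o=wrist(['flow_grip','flow_hinge','index_tip'])
s=env.state(); print(s['ee_pos'],s['ee_rot'],s['force'])
save(p,'w2.png')
E
```

```text
flow_grip 0.73 [324. 305.] [504.1 192.1  77. ]
flow_grip 0.61 [322. 305.] [504.2 191.9  77. ]
flow_grip 0.92 [324. 305.] [503.7 192.3  77. ]
flow_hinge 0.65 [588.  63.] [330.6 233.9  77. ]
[506.72023419 195.35614251  61.43120244] [-1.79970072e+02  1.33223447e-01 -1.46692148e+02] [2.59091657 1.41939991 4.84514768]
```

View pics/w2.png

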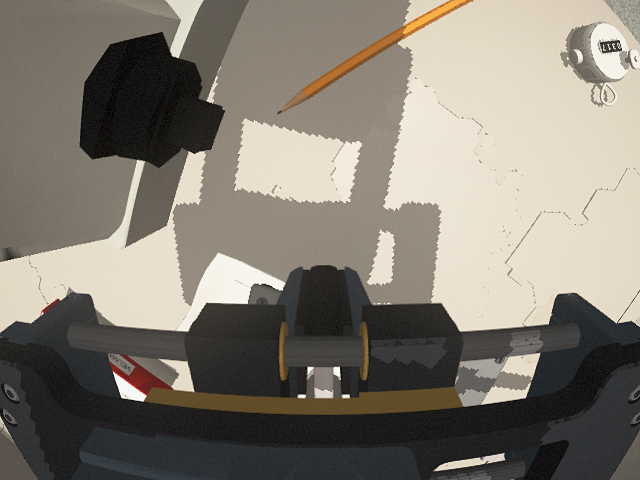

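Request:
move_arm(
  plan=[
    [[0, 0, 0], 0, 0.6],
    [[0, 0, 0], 0, 0.5],
    [[0, 0, 2], 0, 0.5],
    [[0, 0, 5], 0, 0.4],
    [[0, 0, 5], 0, 0.4],
  ],
)

```text
time_s: 6.3
ee_pos: [504.4, 193.9, 180.6]
ee_rot: [179.9, -0.3, -146.6]
force: [2.2, 0.5, 0.5]
gripper_width: 50.8
gripper_force: 0.0
```

Request:
move_arm(
  plan=[
    [[-1, 0, 2], -8, 0.4],
    [[0, 0, 0], 0, 0.4],
    [[0, 0, 0], 0, 0.4],
    [[0, 0, 0], 0, 0.4],
  ],
)

```text
time_s: 6.7
ee_pos: [494.9, 194.1, 198.8]
ee_rot: [180.0, -0.2, -154.5]
force: [0.6, -0.0, -0.3]
gripper_width: 54.7
gripper_force: 0.0
```

```bash
python3 - <<'E'
from h import *
for i in range(4):
    p,o=wrist(['flow_grip','flow_hinge','index_tip'])
    try:
        for n in('flow_grip','index_tip'):
            d=o['flow_hinge']-o[n]; print(n,np.degrees(np.arctan2(d[1],d[0])),np.hypot(d[0],d[1]))
    except KeyError: pass
cv2.imwrite('pics/w3.png',cv2.resize(cv2.cvtColor(p['frame'],cv2.COLOR_RGB2BGR)[210:400,210:450],(758,600),interpolation=cv2.INTER_CUBIC))
print(env.state()['ee_pos'],env.state()['ee_rot'])
t=env.grab_frame('top')
cv2.imwrite('pics/t3.png',cv2.resize(cv2.cvtColor(t['frame'],cv2.COLOR_RGB2BGR)[180:260,240:340],(750,600),interpolation=cv2.INTER_CUBIC))
E
```

```text
flow_grip 0.61 [318. 246.] [506.2 193.3  77. ]
flow_hinge 0.85 [326. 316.] [562.  226.9  77. ]
flow_grip 31.09903635931236 65.13402816261025
flow_grip 0.56 [317. 245.] [506.9 192.8  77. ]
flow_hinge 0.94 [325. 316.] [563.5 227.3  77. ]
flow_grip 31.384616815623456 66.29141044760149
flow_grip 0.66 [318. 243.] [506.2 193.   77. ]
flow_hinge 0.96 [326. 316.] [564.5 228.6  77. ]
flow_grip 31.385951681264732 68.36442106471435
flow_grip 0.64 [317. 240.] [503.7 191.1  77. ]
flow_hinge 0.62 [324. 312.] [561.6 225.   77. ]
flow_grip 30.29285421390274 67.16004617343016
[495.92570558 194.61153731 200.97044293] [ 1.79994914e+02  5.23446857e-03 -1.54580898e+02]
```

View pics/w3.png

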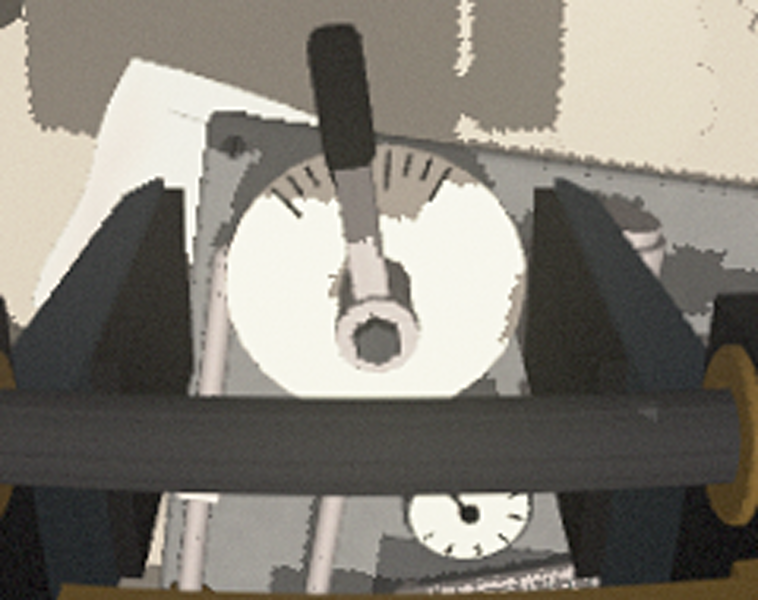

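```bash
python3 - <<'E'
from h import *
for c,box in(('top',(265,205,315,245)),('side',(320,215,380,265))):
    p=env.grab_frame(c); hsv=cv2.cvtColor(p['frame'],cv2.COLOR_RGB2HSV); x0,y0,x1,y1=box
    m=np.zeros((480,640),bool); m[y0:y1,x0:x1]=True
    for nm,k,h in(('blk',(hsv[...,2]<55)&m,84),('brass',(hsv[...,0]>8)&(hsv[...,0]<28)&(hsv[...,1]>110)&m,54)):
        n,l,s,ce=cv2.connectedComponentsWithStats(k.astype(np.uint8))
        for i in range(1,n):
            if s[i,4]<4: continue
            v,u=np.where(l==i); P=np.array([at_height(p,(a,b),h)[:2] for a,b in zip(u,v)]); C=P.mean(0); w,V=np.linalg.eigh(np.cov(P.T)); d=V[:,1]
            print(c,nm,s[i],'C',np.round(C,1),'dir',np.round(np.degrees(np.arctan2(d[1],d[0]))%180,1),'sd',np.round(np.sqrt(w),1))
    z=cv2.cvtColor(p['frame'],cv2.COLOR_RGB2BGR)[y0-5:y1+5,x0-5:x1+5]; cv2.imwrite(f'pics/{c}4.png',cv2.resize(z,(480,400),interpolation=cv2.INTER_CUBIC))
a=cv2.hconcat([cv2.resize(cv2.imread(f'pics/{c}4.png'),(400,400)) for c in('top','side')]); cv2.imwrite('pics/c4.png',a)
E
```

```text
top blk [270 225  45  20 397] C [488.  202.5] dir 107.8 sd [ 6.5 26.9]
top blk [265 238   4   7  20] C [477.7 267.8] dir 19.7 sd [2.3 4. ]
side blk [320 215  17   3  24] C [464.7 265.3] dir 16.6 sd [ 1.9 12. ]
side blk [354 215   2   4   5] C [526.3 283.2] dir 118.4 sd [1.1 3.4]
side blk [333 220   4   3   6] C [484.5 253.7] dir 169.1 sd [2.  3.2]
side blk [338 221   2   2   4] C [494.8 256.6] dir 106.2 sd [1.4 1.7]
side blk [327 242  14   7  70] C [504.3 189.6] dir 32.5 sd [3.9 9.3]
side brass [375 222   3   6  16] C [578.1 298.1] dir 104.7 sd [2.  4.9]
side brass [335 249   9   3  18] C [512.9 199.1] dir 29.8 sd [1.9 5.9]
```

View pics/c4.png

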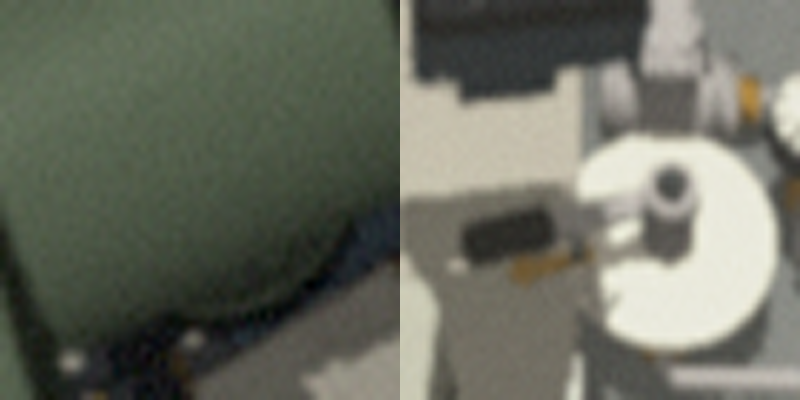

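Request:
move_arm(
  plan=[
    [[0, 1, 0], -8.5, 0.4],
    [[0, 2, 0], -8.5, 0.4],
    [[0, 2, 0], -8.5, 0.4],
    [[0, 2, 0], -8.5, 0.4],
    [[0, 2, 0], -8.5, 0.4],
  ],
)

```text
time_s: 8.15
ee_pos: [495.9, 285.4, 201.0]
ee_rot: [180.0, 0.0, 162.6]
force: [0.0, 0.2, -0.3]
gripper_width: 55.0
gripper_force: 0.0
```

Request:
move_arm(
  plan=[
    [[0, 2, 0], -8.5, 0.4],
    [[0, 2, 0], -8.5, 0.4],
    [[0, 2, 0], -8.5, 0.4],
    [[0, 2, 0], -8.5, 0.4],
    [[0, 0.3, 0], -8.5, 0.4],
  ],
)

```text
time_s: 8.65
ee_pos: [495.8, 369.7, 200.6]
ee_rot: [180.0, -0.0, 120.2]
force: [-1.0, -0.2, 0.1]
gripper_width: 54.8
gripper_force: 0.0
```

Request:
move_arm(
  plan=[
    [[-1, 0, 0], -8.5, 0.4],
    [[0, 0, 0], -6.5, 0.4],
    [[0, 0, 0], 0, 0.4],
    [[0, 0, 0], 0, 0.4],
  ],
)

```text
time_s: 9.05
ee_pos: [486.0, 367.6, 200.9]
ee_rot: [180.0, 0.0, 105.6]
force: [-0.0, -0.9, -0.1]
gripper_width: 54.5
gripper_force: 0.0
```

```bash
python3 - <<'E'
from h import *
for i in range(3): p,o=wrist(['catch_roll','catch_hinge','air_grip','air_hinge','flow_hinge','flow_grip'])
save(p,'w5.png')
s=env.state(); print(s['ee_pos'],s['ee_rot'],s['qpos'])
p=env.grab_frame('top'); hsv=cv2.cvtColor(p['frame'],cv2.COLOR_RGB2HSV)
for nm,k,h in(('blk',hsv[...,2]<55,84),('brass',(hsv[...,0]>8)&(hsv[...,0]<28)&(hsv[...,1]>110),54)):
    m=np.zeros_like(k); m[205:245,265:315]=1; n,l,st,ce=cv2.connectedComponentsWithStats((k&m).astype(np.uint8))
    for i in range(1,n):
        if st[i,4]>5:
            v,u=np.where(l==i); P=np.array([at_height(p,(a,b),h)[:2] for a,b in zip(u,v)]); d=np.linalg.eigh(np.cov(P.T))[1][:,1]; print(nm,st[i],P.mean(0),np.degrees(np.arctan2(d[1],d[0]))%180)
E
```

```text
catch_roll 0.86 [362. 255.] [517.4 366.2 105. ]
catch_hinge 0.9 [359. 346.] [545.  276.3  86. ]
air_grip 0.95 [363. 207.] [512.8 395.5  71. ]
air_hinge 0.93 [360. 316.] [540.3 299.3  71. ]
flow_hinge 0.73 [356. 380.] [558.1 231.6  77. ]
flow_grip 0.67 [293. 398.] [503.2 191.6  77. ]
catch_roll 0.74 [363. 253.] [517.8 367.2 105. ]
catch_hinge 0.9 [362. 347.] [547.6 275.8  86. ]
air_grip 0.91 [363. 209.] [513.  393.9  71. ]
air_hinge 0.76 [362. 312.] [540.7 302.8  71. ]
flow_hinge 0.88 [356. 380.] [557.3 230.5  77. ]
flow_grip 0.89 [295. 396.] [504.6 193.9  77. ]
catch_roll 0.77 [363. 255.] [518.  366.1 105. ]
catch_hinge 0.89 [361. 345.] [546.8 277.4  86. ]
air_grip 0.94 [364. 207.] [513.2 395.6  71. ]
air_hinge 0.59 [360. 313.] [539.4 301.9  71. ]
flow_hinge 0.58 [360. 380.] [561.4 232.1  77. ]
flow_grip 0.85 [293. 395.] [502.1 194.7  77. ]
[485.94242406 367.60305844 200.95539059] [ 1.79990587e+02 -3.04194378e-03  1.05414336e+02] [ 3.60253993e+01  2.18637061e+01  8.61494265e+01 -4.90449611e-04
  7.19769860e+01  2.06112151e+01]
blk [295 222  12  15  81] [503.57719495 191.75390986] 31.982868609487383
```

View pics/w5.png

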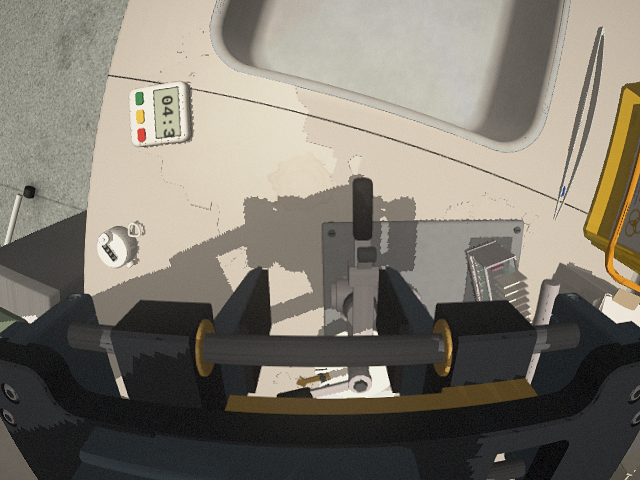

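Request:
move_arm(
  plan=[
    [[3.35, -0.1, -1], 0, 0.5],
    [[0, 0, -4], 0, 0.6],
    [[0, 0, -4], 0, 0.6],
    [[0, 0, -2], 0, 0.6],
    [[0, 0, 0], 0, 0.6],
  ],
)

```text
time_s: 10.65
ee_pos: [517.4, 365.1, 87.3]
ee_rot: [-179.6, 0.1, 105.4]
force: [-1.0, 0.1, -0.4]
gripper_width: 36.3
gripper_force: 0.0
```

Request:
move_arm(
  plan=[
    [[0, 0, 0], 0, 1],
    [[0, 0, 0], 0, 1],
    [[0, 0, 0], 0, 1],
    [[0, 0, 0], 0, 1],
  ],
  squeeze=8,
)

```text
time_s: 11.05
ee_pos: [520.1, 367.2, 92.6]
ee_rot: [179.8, -0.1, 105.4]
force: [-0.5, 0.1, 2.8]
gripper_width: 13.5
gripper_force: 8.0
```

Request:
move_arm(
  plan=[
    [[0.13, -0.44, 1.58], 0, 1],
    [[0.2, -0.71, 1.49], 0, 1],
    [[0.27, -0.93, 1.33], 0, 1],
    [[0.33, -1.15, 1.15], 0, 1],
    [[0, 0, 0], 0, 1],
  ],
)

```text
time_s: 11.55
ee_pos: [530.1, 333.3, 149.1]
ee_rot: [179.8, -0.1, 105.3]
force: [0.5, 3.8, 2.5]
gripper_width: 13.9
gripper_force: 8.0
```

Request:
move_arm(
  plan=[
    [[0.38, -1.32, 0.93], 0, 1],
    [[0.42, -1.45, 0.67], 0, 1],
    [[0.44, -1.54, 0.41], 0, 1],
    [[0, 0, 0], 0, 1],
  ],
)

```text
time_s: 11.95
ee_pos: [543.0, 289.3, 167.9]
ee_rot: [179.8, 0.0, 105.3]
force: [4.3, 2.2, 6.1]
gripper_width: 13.7
gripper_force: 8.0
```

Request:
move_arm(
  plan=[
    [[0.45, -1.59, 0.12], 0, 1],
    [[0.45, -1.59, -0.16], 0, 1],
    [[0.44, -1.54, -0.44], 0, 1],
    [[0, 0, 0], 0, 1],
  ],
)

```text
time_s: 12.35
ee_pos: [557.1, 241.8, 161.9]
ee_rot: [179.8, 0.1, 105.3]
force: [6.6, 1.0, 4.2]
gripper_width: 13.6
gripper_force: 8.0
```

```bash
python3 - <<'E'
from h import *
p=env.grab_frame('side'); print(env.state()['ee_pos'],env.state()['force'])
cv2.imwrite('pics/s6.png',cv2.resize(cv2.cvtColor(p['frame'],cv2.COLOR_RGB2BGR)[130:280,270:470],(800,600),interpolation=cv2.INTER_CUBIC))
E
```

```text
[556.94444209 242.35561835 162.13840121] [ 6.72460173 -0.04895132  3.63125965]
```

View pics/s6.png

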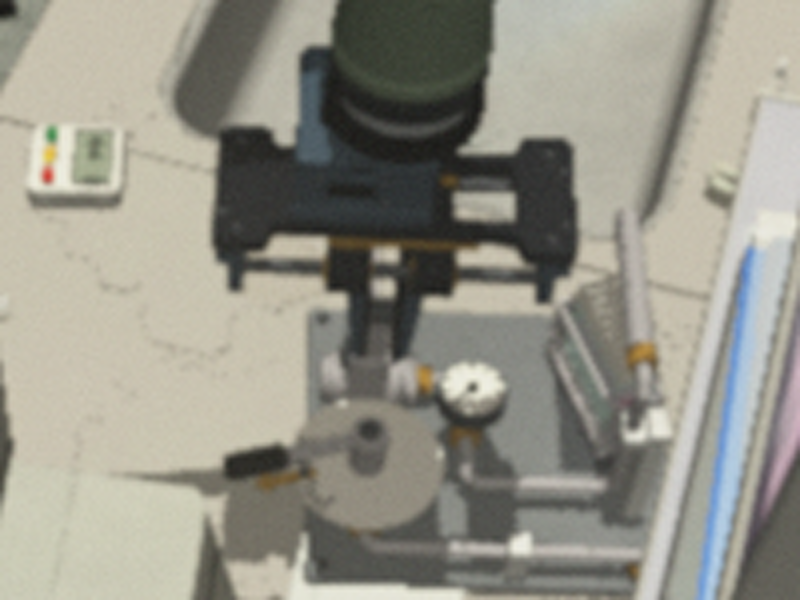

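Request:
move_arm(
  plan=[
    [[0, 0, 0], 0, 0.6],
    [[0, 0, 0], 0, 0.6],
    [[0, 0, 2], 0, 0.6],
    [[0, 0, 3], 0, 0.6],
    [[0, 0, 1], 0, 0.6],
  ],
)

```text
time_s: 12.9
ee_pos: [554.2, 243.9, 223.3]
ee_rot: [180.0, -0.0, 105.4]
force: [-0.1, -0.2, -0.2]
gripper_width: 36.5
gripper_force: 0.0
```

Request:
move_arm(
  plan=[
    [[-0.8, 3, 0], 0, 0.6],
    [[-0.9, 3, 0], 0, 0.6],
    [[-0.9, 3, 0], 0, 0.6],
    [[-0.9, 3, 0], 0, 0.6],
    [[-0.9, 3.3, 0], 0, 0.6],
  ],
)

```text
time_s: 13.4
ee_pos: [508.9, 397.0, 220.2]
ee_rot: [-179.8, 0.1, 105.4]
force: [0.4, 0.4, -0.4]
gripper_width: 35.9
gripper_force: 0.0
```

```bash
python3 - <<'E'
from h import *
env.grab_frame('top');env.grab_frame('top')
for i in range(2): p,o=wrist(['catch_hinge','air_grip','air_hinge'])
s=env.state(); print(s['ee_pos'],s['ee_rot'],s['qpos'],s['force'])
p=env.grab_frame('side')
cv2.imwrite('pics/s7.png',cv2.resize(cv2.cvtColor(p['frame'],cv2.COLOR_RGB2BGR)[130:280,270:470],(800,600),interpolation=cv2.INTER_CUBIC))
for n in('catch_roll','catch_hinge'):
    for r in env.landmark_of(p,n): print(n,r,at_height(p,r['point'],176 if n=='catch_roll' else 86))
E
```

```text
catch_hinge 0.69 [328. 359.] [547.3 274.5  86. ]
air_grip 0.93 [327. 229.] [512.3 397.4  71. ]
air_hinge 0.95 [329. 327.] [541.  301.8  71. ]
air_grip 0.59 [326. 225.] [512.4 395.7  71. ]
air_hinge 0.89 [326. 321.] [538.3 302.7  71. ]
[510.82244453 396.00512985 221.72611443] [-1.79989196e+02  1.31321598e-02  1.05339629e+02] [ 3.67687496e+01  2.46111714e+01  7.87597331e+01 -8.50733453e-03
  7.66439502e+01  2.14310883e+01] [-0.00312413  0.36489433  0.63042015]
catch_roll {'point': [364.3, 208.4], 'score': 0.5} [555.41422095 244.40597726 176.        ]
catch_hinge {'point': [363.4, 223.0], 'score': 0.51} [552.33422589 269.99501227  86.        ]
```

View pics/s7.png

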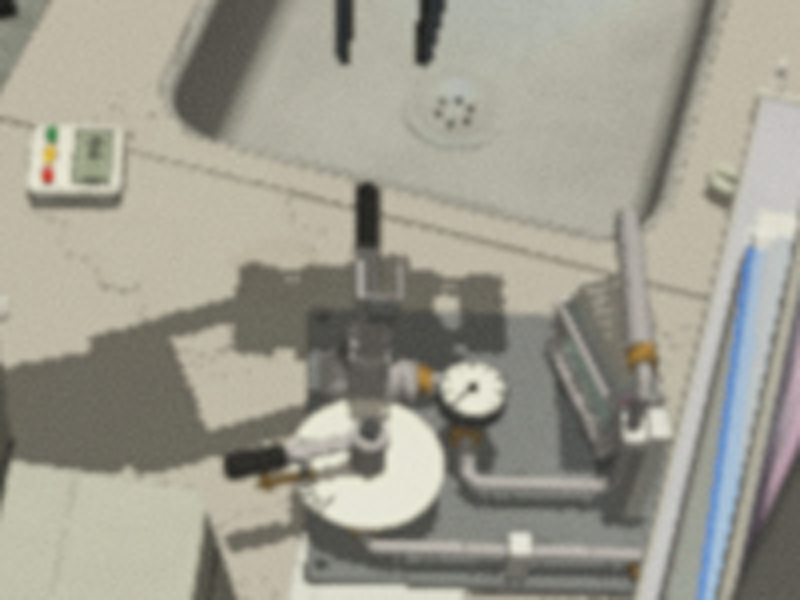

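```bash
python3 - <<'E'
from h import *
p=env.grab_frame('side')
for r in range(262,380,8):
    print(r,[tuple(int(q) for q in at_depth(p,(270+c/4,130+r/4))) for c in(356,368,380,392,404)])
E
```

```text
262 [(516, 357, 71), (524, 356, 76), (519, 417, 3), (527, 421, 1), (535, 423, 2)]
270 [(518, 349, 74), (526, 350, 76), (521, 411, 2), (529, 414, 2), (537, 414, 5)]
278 [(520, 342, 75), (527, 344, 76), (523, 404, 3), (531, 405, 5), (538, 409, 3)]
286 [(522, 336, 75), (543, 272, 161), (536, 341, 75), (555, 275, 162), (540, 402, 3)]
294 [(537, 269, 155), (544, 267, 160), (552, 262, 169), (557, 270, 162), (542, 395, 4)]
302 [(537, 270, 146), (546, 260, 162), (555, 248, 181), (559, 261, 167), (545, 381, 14)]
310 [(527, 320, 73), (545, 264, 149), (556, 245, 178), (558, 269, 149), (547, 374, 14)]
318 [(529, 311, 77), (545, 271, 133), (551, 272, 135), (542, 363, 18), (549, 368, 14)]
326 [(531, 303, 80), (545, 272, 125), (552, 273, 126), (543, 359, 14), (551, 362, 13)]
334 [(533, 297, 80), (545, 272, 117), (552, 275, 117), (545, 351, 17), (552, 356, 13)]
342 [(537, 282, 93), (545, 275, 105), (552, 277, 106), (553, 309, 65), (554, 350, 13)]
350 [(538, 277, 92), (546, 276, 97), (552, 280, 94), (558, 288, 87), (560, 321, 45)]
358 [(539, 274, 88), (546, 276, 89), (553, 278, 90), (559, 284, 84), (562, 312, 48)]
366 [(540, 275, 79), (547, 277, 80), (553, 279, 80), (556, 303, 50), (563, 307, 47)]
374 [(540, 275, 71), (547, 277, 72), (554, 280, 71), (558, 300, 45), (565, 303, 45)]
```

Request:
move_arm(
  plan=[
    [[0.2, 0, -4], 0, 0.6],
    [[0, 0, -4], 0, 0.6],
    [[0, 0, -4], 0, 0.6],
    [[0, 0, -3.5], 0, 0.6],
    [[0, 0, 0], 0, 0.6],
  ],
)

```text
time_s: 14.6
ee_pos: [509.4, 394.5, 61.6]
ee_rot: [-179.4, 0.2, 105.4]
force: [-0.8, -0.2, -0.6]
gripper_width: 36.8
gripper_force: 0.0
```

Request:
move_arm(
  plan=[
    [[0, 0, 0], 0, 0.6],
    [[0, 0, -0.5], 0, 0.6],
    [[0, 0, 0], 0, 0.6],
  ],
)

```text
time_s: 14.9
ee_pos: [513.4, 397.6, 63.4]
ee_rot: [179.8, -0.1, 105.4]
force: [0.3, -0.5, -1.1]
gripper_width: 36.4
gripper_force: 0.0
```

Request:
move_arm(
  plan=[
    [[0, 0, 0], 0, 1],
    [[0, 0, 0], 0, 1],
    [[0, 0, 0], 0, 1],
    [[0, 0, 0], 0, 1],
  ],
  squeeze=25,
)

```text
time_s: 15.3
ee_pos: [511.8, 396.9, 62.3]
ee_rot: [-179.9, 0.0, 105.5]
force: [-3.5, -1.0, 4.1]
gripper_width: 15.8
gripper_force: 25.0
```

Request:
move_arm(
  plan=[
    [[-1.3, -0.48, 0], 8, 1],
    [[-1.22, -0.67, 0], 8, 1],
    [[-1.11, -0.82, 0], 8, 1],
    [[-0.99, -0.97, 0], 8, 1],
    [[0, 0, 0], 0, 1],
  ],
)

```text
time_s: 15.8
ee_pos: [467.0, 369.0, 62.5]
ee_rot: [179.7, -0.0, 137.4]
force: [1.9, 5.9, -2.5]
gripper_width: 15.4
gripper_force: 25.0
```

Request:
move_arm(
  plan=[
    [[-0.84, -1.1, 0], 8, 1],
    [[-0.68, -1.21, 0], 8, 1],
    [[-0.51, -1.28, 0], 8, 1],
    [[-0.32, -1.35, 0], 8, 1],
    [[0, 0, 0], 0, 1],
  ],
)

```text
time_s: 16.3
ee_pos: [442.9, 320.1, 62.4]
ee_rot: [179.7, -0.0, 169.3]
force: [-3.1, 10.6, -0.6]
gripper_width: 15.9
gripper_force: 25.0
```

Request:
move_arm(
  plan=[
    [[-0.14, -1.38, 0], 8, 1],
    [[0.06, -1.38, 0], 8, 1],
    [[0, 0, 0], 0, 1],
    [[0.18, -1.03, 0], 6, 1],
    [[0, 0, 0], 0, 1],
  ],
)

```text
time_s: 16.8
ee_pos: [443.5, 282.4, 62.3]
ee_rot: [179.7, 0.0, -168.8]
force: [-5.9, 10.3, 4.2]
gripper_width: 16.0
gripper_force: 25.1
```

Request:
move_arm(
  plan=[
    [[0, 0, 0], 0, 1],
    [[0.1, -0.3, 0], 1, 1],
    [[0, 0, 0], 0, 1],
    [[0, 0, 0], 0, 1],
  ],
)

```text
time_s: 17.2
ee_pos: [443.8, 281.1, 62.3]
ee_rot: [179.6, -0.0, -167.9]
force: [-7.6, 13.0, 3.0]
gripper_width: 16.0
gripper_force: 25.0
```

Request:
move_arm(
  plan=[
    [[0.1, -0.4, 0], 2, 1],
    [[0, 0, 0], 0, 1],
    [[0, 0, 0], 0, 1],
  ],
)

```text
time_s: 17.5
ee_pos: [444.2, 279.9, 62.3]
ee_rot: [179.3, -0.0, -166.2]
force: [-10.9, 22.4, 1.3]
gripper_width: 15.7
gripper_force: 25.0
```

```bash
python3 - <<'E'
from h import *
p=env.grab_frame('side'); s=env.state(); print(s['ee_pos'],s['force'],s['gripper_force'])
for n in('slide_rack','timer','staining_jar'):
    for r in env.landmark_of(p,n)[:1]: print(n,r)
print(at_depth(p,(364.3,207)),at_depth(p,(364.3,208.4)))
w,o=wrist(['air_grip','air_hinge'])
cv2.imwrite('pics/s8.png',cv2.resize(cv2.cvtColor(p['frame'],cv2.COLOR_RGB2BGR)[130:280,270:470],(800,600),interpolation=cv2.INTER_CUBIC))
E
```

```text
[444.20087529 279.90325108  62.31711509] [-11.51612589  22.6590498    1.92607463] 25.01944899559021
slide_rack {'point': [418.4, 226.3], 'score': 0.96}
timer {'point': [287.8, 173.4], 'score': 0.59}
staining_jar {'point': [354.8, 393.7], 'score': 0.81}
[554.9177981  245.15407239 179.86431694] [555.67725684 243.04275421 177.80528182]
air_grip 0.59 [325. 307.] [444.8 280.   71. ]
air_hinge 0.6 [326. 309.] [446.1 281.   71. ]
```

View pics/s8.png

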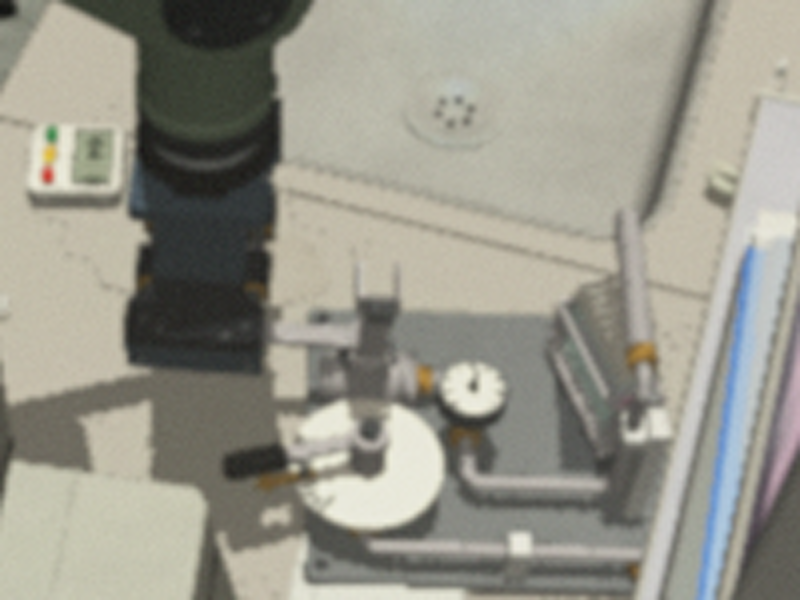

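The picture shows the air lever held open towards the robot (blade at 320,330). The catch stands upright (375,300), the flow lever (255,462) lies over and parallel to the brass index, and the rack and timer haven't moved. The gauge needle has moved too.

```bash
python3 -c "
from workcell import env
print(env.job_done())"
```

```text
the job is handed in; nothing more can be done
None
```

I handed the job in with the arm still holding the air lever against its stop; the flow lever lines up with the brass index to within about a degree by the cameras, and the catch stands upright. The rack and timer looked undisturbed in the last picture and the jar was detected where it started; I didn't recheck the counter. No verdict came back.

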